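# Clamp a milled plate to the datum fence with self-closing tweezers

## Robot

A 6-joint arm with a two-finger parallel gripper is mounted at the origin on the work surface. World frame = base frame: x ahead of the robot, y to its left, z up, the work surface at z = 0. Lengths are in mm, angles in rad, forces in N, time in s.
With the tool pointing down it reaches from about 275 to 750 mm from the base axis. Payload 10.2 kg.
Tool frame: the origin (TCP) lies at the centre of the arm's flange, where the gripper is bolted on; the fingertips stand 173 mm ahead of it and the grasp point (between the pads) lies 155 mm ahead of it; z points along the fingers, y is the line along which they close (so a half turn about z gives the same grasp; the last joint's range is limited). The gripper opens to 85 mm and grips with 20 to 120 N. Pads are 22 mm wide; open, the fingers measure 114 mm over their backs; the gripper's body (76 mm by 85 mm) begins 54 mm behind the grasp point. The pads swing forward as they close: fully open they stand 13 mm farther back than shut.
Start: joints at [0.931, 0.313, 1.498, -0, 1.331, -0.223], TCP at [212.553, 480.056, 404.694] pointing down, gripper open.
Joint ranges: [-2.94, 2.94], [-0.97, 2.17], [0.19, 2.56], [-1.23, 4.37], [0.02, 3.11], [-2.88, 2.88]. Speed limits (rad/s): [2.39, 2.39, 3.01, 3.14, 3.14, 3.14].

## Interface

Orientations are given as a unit quaternion [w, x, y, z].
In Python, from rig import ctrl, imaging, sensors gives the robot as it stands (ctrl), with the cameras (imaging) and the readings (sensors).
- The arm moves only by the shell command python3 steer.py FILE [OPENING] [FORCE], which reads ROWS from the file FILE. ROWS is a JSON list of rows, 1 to 8 of them, each an object with the fields xyz (a list: dx, dy, dz in shares of 600 mm (1.0 is 600 mm)), r (a list: a rotation vector rx, ry, rz in parts of the range, where 1.0 means 4 rad); a field left out counts as zero; each row is the pose to reach, as a shift and turn from the pose commanded when the command began, along the tool's axes at that moment; what a row does not reach only later rows make up. A row lasts 1/10 s, in which the tool goes at most 50 mm and 0.15 rad, less where a joint would pass 70% of its speed; a pose out of reach is approached as far as the arm can. OPENING is the opening from 0.0 (shut) to 1.0 (fully open), set as the command begins (- or left out keeps the last). The fingers move at their own pace and stop on an object; FORCE is the grip in N (left out, the last holds). Time passes only in rows, so rows that do not move let the fingers close. It prints the time, the measured TCP pose, the force, the opening and the grip force at its end. Shift and turn numbers lie between -1 and 1, and a call with a number outside is refused. Input that does not fit is refused with a message, and nothing moves.
- sensors.sense(): the state, without advancing time (a new reading comes with each control period).
- imaging.capture(name): name is "scene" or "top"; returns the picture (384x512x3 uint8, red, green, blue); there is no depth.
- imaging.calibration(name): a dict with "fx", "fy", "cx", "cy" (pixels), "position" and "attitude" of the camera in the world. Camera axes: x right, y down, z forward; pixel columns grow to the right and rows downward; lengths in mm; the calibration is good to about 2 mm. A picture is of the moment at which its call begins. calibration takes no time and is no camera call.
- ctrl.finish_job(): hands the job in; it is judged then, once.
The state is a dict: "time_s": time; "joints": joint angles; "dq": joint speeds; "tau": joint torques, N m; "eef_pos": TCP position; "ee_rot": TCP orientation; "force": force on the tool from outside, world axes, zero at the start; "wrist_torque": the same for the moment, N m; "grip_width": opening from 0.0 (shut) to 1.0 (fully open); "grip_force": force on a finger pad.
Only numpy, scipy, OpenCV 4.12 (cv2) and the standard library are available. Lean on these libraries where they do the work, as an engineer would, in place of code of your own. Each camera call takes 0.05 s, during which the arm holds its last target. There are 200 camera calls.

## Task

Take the self-closing clamp tweezers out of their wooden stand, squeeze them open and lower them astride the upright fence and the loose dark steel plate beside it, a little short of the stop block, pressing gently until both feet of the bridge bear on the fence's top edge. Still squeezed open, slide them along the fence until they butt gently against the stop block's screw head, then let go so that they stay there, upright, down on the fence, and grip the plate flat against it. Never push hard on the fence or the stop, and leave the plate where it stands along the fence and everything else undisturbed.

Things in the scene. Friction and masses are not known exactly. Their poses are not given: they have to be found in the camera images.
- clamp: Self-closing cross-over steel tweezers, 160 g, 93 mm tall, hanging jaws down in the stand. Origin: midway between the jaw tips, at their lower end; z up; jaws and pads move along y; same under a half turn. Two jaws, 14 mm wide (x), 5 mm thick, z 0 to 40 mm, inner faces 6 mm apart at rest. A wire bow between the pads (y +-12 mm) reaches z 93 mm.
- pads (a point): Point on the tweezers, z 49 mm, between two upright flat finger pads (16 mm wide, 33 mm high from this point up; 46 mm over their outer faces at rest, 33 mm fully squeezed). At this height an 8 mm ledge sticks out below each pad for the fingertips to push down on. A pad needs 6 N to start moving in, 11 N fully in: squeeze with about 20 N.
- feet (a point): Point on the tweezers, z 34 mm: underside of the two feet of their bridge (x 8.5 to 18 mm and -18 to -8.5 mm, y +-12 mm), which rest on what the tweezers straddle.
- jaw (a joint): How far each jaw has moved out, m: 0 at rest (jaws 6 mm apart), 0.0065 fully squeezed (19 mm apart, outer faces at y +-14.5 mm), 0.0025 when gripping fence and plate together (11 mm). Each pad moves in as far as each jaw moves out.
- fence: Fixed aluminium fixture on a grey base. Origin: centre of the underside of the base (160 x 90 x 12 mm). Along its x axis stands the fence, 6 mm thick (y -3 to 3 mm), x -65 to 65 mm, 72 mm high. On its +y side a lip (x +-50, y 9.5 to 15.5 mm, top z 34 mm) leaves a 6.5 mm groove for the plate. Two buttresses on the -y side near its ends reach z 40 mm.
- fence_top (a point): Middle of the fence's top edge, z 72 mm. Tweezers whose feet bear on this edge have their origin 34 mm below it (fence z 38 mm). A tweezers centre at about fence y 2.8 mm clears fence and plate by some 3 mm each side when fully squeezed; after gripping it lies near y 2.5 mm.
- plate: Loose milled dark steel plate, 90 mm long (x), 5 mm thick (y), 50 mm high, about 170 g, standing on its long edge in the fence's groove with 1.5 mm of play across. Origin: centre of its lower edge. Gripped flat against the fence its origin is at fence y 5.5 mm.
- stop: Fixed bright steel stop block saddled on the fence's top edge, towards its +x end, axes parallel. Origin: its middle, at the height of that edge. 24 mm long (x +-12 mm), 20 mm wide, 14 mm high. From its -x face a 12 mm round screw head sticks out 3 to 10 mm, set differently each time (feel for it); the tweezers' foot butts on it, their origin then 33 to 40 mm from the stop's.
- stand: Fixed plywood block, 60 x 60 x 42 mm. Origin: centre of its underside. The tweezers hang in the slot in its top (20 mm along x, 36 mm along y), feet on the top, their axes parallel to the stand's, origin 8 mm above the table. There is room to squeeze them fully open in the slot.
- bitblock: Bystander: wooden block, 64 x 48 x 30 mm, with six router bits standing in it, 58 mm high in all. Origin: centre of the underside.
- tin: Bystander: small red tin, 68 mm across, 45 mm high. Origin: centre of the underside.
- wrench: Bystander: steel wrench, 160 mm long, lying flat.

How it is judged (in metres and radians):
On the way, in this order (a step that is already met when the one before it is completed fails the run):
1. the tweezers, squeezed open, stand astride fence and plate and are pressed down on the fence's top edge with at least 3 N (z of clamp in the frame of fence between 0.036 and 0.0402 m and angle between clamp's own z axis and vertical below 0.1 rad and value of joint jaw above 0.0035 m and contact force between clamp and fence above 3 N and y of clamp in the frame of fence between -0.003 and 0.0085 m), for 0.15 s.
2. still squeezed open and down on the fence, they are pushed against the screw head of the stop block with at least 2 N (z of clamp in the frame of fence between 0.036 and 0.0402 m and angle between clamp's own z axis and vertical below 0.1 rad and x of clamp in the frame of stop between -0.042 and -0.03 m and value of joint jaw above 0.0035 m and contact force between clamp and stop above 2 N), for 0.1 s.
At the end, for the whole second after the job is handed in: Tweezers released, at rest, upright (0.1 rad), feet down on the fence edge (within 2 mm), where they met the stop screw (origin 30 to 42 mm from the stop), gripping fence and plate (over 3 N); plate flat on the fence (0.7 mm, 0.03 rad) and within 10 mm of where it stood (z of clamp in the frame of fence between 0.036 and 0.0402 m and angle between clamp's own z axis and vertical below 0.1 rad and x of clamp in the frame of stop between -0.042 and -0.03 m and value of joint jaw between 0.0017 and 0.0033 m and contact force between clamp and plate above 3 N and contact force between clamp and fence above 3 N and y of plate in the frame of fence between 0.0045 and 0.0062 m and angle between the y axis of plate and the y axis of fence, either way round below 0.03 rad and distance of plate from where it was at the start of the episode below 0.01 m and linear speed of clamp below 0.02 m/s); the robot touches nothing.
It fails at once if the tweezers are pushed on the fence with more than 25 N (contact force between clamp and fence above 25 N).
It fails at once if the tweezers are pushed on the stop block with more than 16 N (contact force between clamp and stop above 16 N).
It fails at once if a bystander is moved more than 15 mm (distance of any of bitblock, tin, wrench from where it was at the start of the episode above 0.015 m).
It fails at once if the plate is shifted more than 15 mm (distance of plate from where it was at the start of the episode above 0.015 m).
It also fails if it takes over 64 s, if anything falls off the work surface, if the arm or the gripper's body presses on something with over 40 N, if the wrist force passes 120 N, or if a joint passes its speed limit or range.

## Working session

There is one attempt and no reset: what is moved stays moved. The work goes in short steps, Python scripts to look and compute and a shell command to move; the robot and the scene stay as the last step left them, time stands still between calls to the robot, and variables do not carry over. Pictures are saved under pics/ and viewed, at most 10 in all, crops included, and the job is handed in when it is done.

```bash
ls; mkdir -p pics
python3 - <<'E'
from rig import ctrl, imaging, sensors
import cv2
for n in ("scene","top"):
    im=imaging.capture(n); cv2.imwrite(f"pics/{n}0.png",cv2.resize(im[:,:,::-1],(800,600),interpolation=cv2.INTER_CUBIC))
    cv2.imwrite(f"raw_{n}.png",im[:,:,::-1])
    print(n,imaging.calibration(n))
print(sensors.sense())
E
```

```text
pics
rig.py
steer.py
scene {'fx': 373.62616374314155, 'fy': 373.62616374314155, 'cx': 253.28988647261335, 'cy': 189.92913928690302, 'position': array([1066.97202836,  353.84226332,  789.55904399]), 'attitude': array([-0.14959162,  0.41175106,  0.8514175 , -0.28839496])}
top {'fx': 486.46439353129216, 'fy': 486.46439353129216, 'cx': 252.48617875169649, 'cy': 199.04965204182753, 'position': array([549.63863808,  10.12521213, 980.42815875]), 'attitude': array([-0.0261323 ,  0.71672251, -0.69653786,  0.02147006])}
{'time_s': 0.1, 'joints': array([ 9.30581396e-01,  3.13401233e-01,  1.49835116e+00, -1.10513239e-05,
        1.33104564e+00, -2.23421828e-01]), 'dq': array([-0.00246255, -0.00147653, -0.002759  ,  0.00137276,  0.00058163,
       -0.00081128]), 'tau': array([ 3.10570511e-03, -4.12895465e+01, -2.60139960e+01, -1.51087256e-04,
        3.07792870e-03,  7.87005047e-05]), 'eef_pos': array([212.53768885, 480.01817969, 404.19226079]), 'ee_rot': array([-2.47364701e-04,  2.06890086e-01,  9.78364006e-01, -5.49611382e-04]), 'force': array([-0.00348657, -0.20561407,  0.53383644]), 'wrist_torque': array([0.01883812, 0.05680424, 0.05245591]), 'grip_force': 0.0, 'grip_width': 0.9988891538369127}
```

View pics/scene0.png

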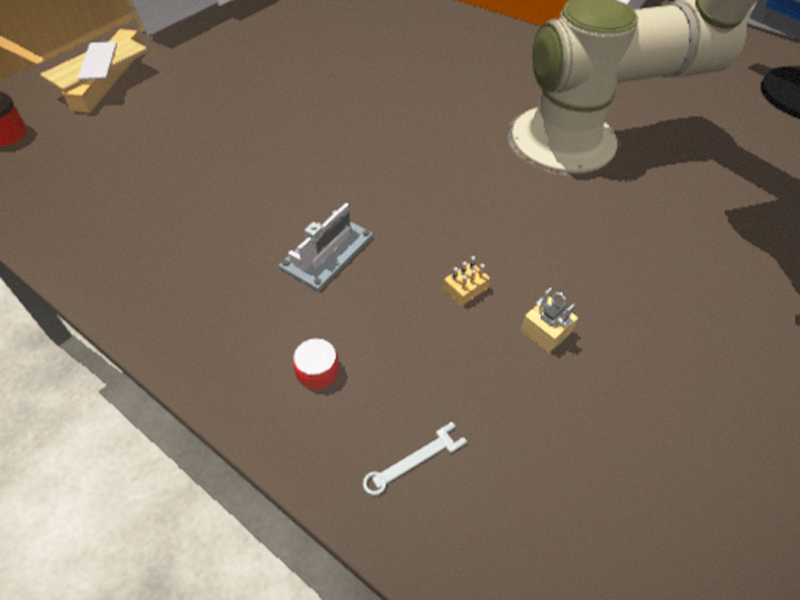

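View pics/top0.png

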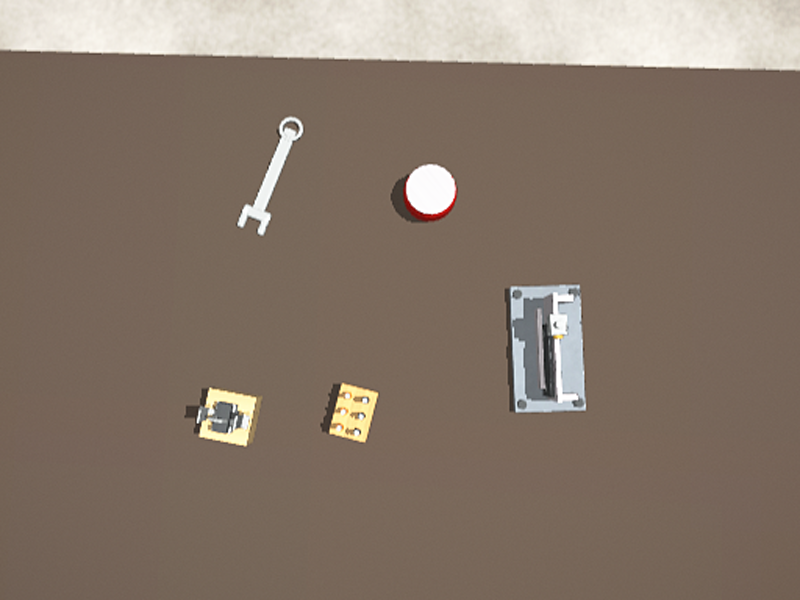

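The scene view shows the fixture at about (325,247), the bit block at (468,280) and the stand with tweezers at (550,318). In the top view they sit at (547,348), (353,412) and (228,417). The arm is clear of both views, so I'll enlarge the crops.

Run:
```python
import cv2,numpy as np
t=cv2.imread("raw_top.png");s=cv2.imread("raw_scene.png")
def crop(im,c,r,n,sc):
    p=im[r:r+n[1],c:c+n[0]]
    p=cv2.resize(p,None,fx=sc,fy=sc,interpolation=cv2.INTER_NEAREST)
    for k in range(0,n[0],10): cv2.putText(p,str(c+k),(k*sc,8),0,.3,(0,255,255)); cv2.line(p,(k*sc,9),(k*sc,13),(0,255,255))
    for k in range(0,n[1],10): cv2.putText(p,str(r+k),(0,k*sc+4),0,.3,(0,255,0))
    return p
n=(66,50)
a=np.hstack([crop(t,115,240,(66,50),6),crop(s,325,175,(66,50),6)])
b=np.hstack([crop(t,318,178,(66,50),6)[:300],crop(s,175,128,(66,50),6)])
cv2.imwrite("pics/crops.png",np.vstack([a,b]))
cv2.imwrite("pics/fix.png",crop(t,320,178,(60,90),6))
```

```text
(no output)
```

View pics/crops.png

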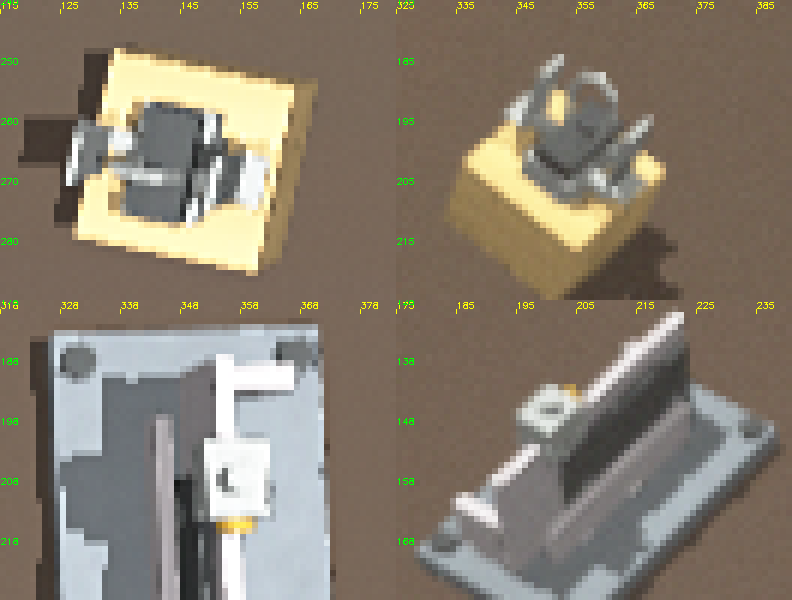

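View pics/fix.png

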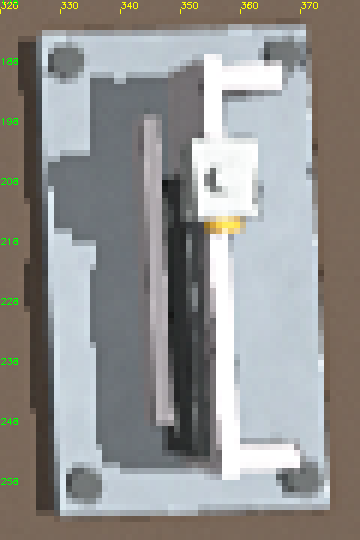

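The crops show the following. The stand's top face has corners near (134,248), (164,253), (157,285) and (127,279) in the top view. The tweezer pads lie left and right, so they move along the stand's long slot direction. The fence is a white strip from (354,188) to (356,257). The stop is at (357,207), its yellow screw head at (356,214), and the plate is left of the fence. Next I'll measure them.

```bash
cat > h.py <<'E'
import numpy as np,cv2,json
from scipy.spatial.transform import Rotation as R
from rig import ctrl, imaging, sensors
def cam(n):
    c=imaging.calibration(n); q=c["attitude"]; return c,R.from_quat(np.r_[q[1:],q[0]]).as_matrix(),np.array(c["position"])
def ray(n,p):
    c,M,o=cam(n); d=M@np.array([(p[0]-c["cx"])/c["fx"],(p[1]-c["cy"])/c["fy"],1]); return o,d/np.linalg.norm(d)
def onz(n,p,z):
    o,d=ray(n,p); return o+d*(z-o[2])/d[2]
def tri(pt,ps):
    (a,u),(b,v)=ray("top",pt),ray("scene",ps)
    s=np.linalg.lstsq(np.c_[u,-v],b-a,rcond=None)[0]; A,B=a+u*s[0],b+v*s[1]
    return (A+B)/2,np.linalg.norm(A-B)
def proj(n,P):
    c,M,o=cam(n); q=M.T@(np.array(P)-o); return np.array([c["fx"]*q[0]/q[2]+c["cx"],c["fy"]*q[1]/q[2]+c["cy"]])
E
python3 - <<'E'
from h import *
np.set_printoptions(precision=1,suppress=True)
t=cv2.imread("raw_top.png");s=cv2.imread("raw_scene.png")
hs=cv2.cvtColor(t,cv2.COLOR_BGR2HSV)
def rect(n,m,z,box):
    k=np.zeros(m.shape[:2],np.uint8); c,r,w,h=box; k[r:r+h,c:c+w]=m[r:r+h,c:c+w]
    cs=max(cv2.findContours(k,0,2)[0],key=cv2.contourArea)
    hull=cv2.convexHull(np.vstack(cs))
    P=np.array([onz(n,q,z)[:2] for q in hull[:,0].astype(float)],np.float32)
    (c,(w,h),a)=cv2.minAreaRect(P); print(n,z,"centre",np.array(c),"size",w,h,"ang",a); 
m=cv2.inRange(hs,(12,60,190),(35,255,255)); rect("top",m,42,(115,240,60,50))
m=cv2.inRange(hs,(0,0,120),(179,60,255)); rect("top",m,12,(318,175,60,95))
hS=cv2.cvtColor(s,cv2.COLOR_BGR2HSV)
m=cv2.inRange(hS,(12,60,190),(35,255,255)); rect("scene",m,42,(325,175,66,50))
# manual correspondences (pixel centres)
T=lambda x,y:(320+x/6-.5,178+y/6-.5)
T2=lambda x,y:(115+x/6-.5,240+y/6-.5)
S=lambda x,y:(175+(x-396)/6-.5,128+(y-300)/6-.5)
S2=lambda x,y:(325+(x-396)/6-.5,175+y/6-.5)
for nm,a,b in [("stop top mid",T(225,180),S(549,410)),
 ("screw head",T(223,226),S(573,392)),
 ("fence -x top end",T(231,475),S(684,316)),
 ("stand front corner",T2(297,83),S2(577,250)),
 ("stand c2",T2(117,48),S2(467,153)),
 ("stand c3",T2(258,275),S2(664,165)),
 ("pad L",T2(72,165),S2(650,118)),
 ("base corner +x-y",T(310,28),S(418,550)),
 ("base corner",T(328,513),S(700,385))]:
    p,e=tri(a,b); print(nm,p,"gap %.1f"%e)
# fence strip, rows centroid at z=72
for r in list(range(217,250,4)):
    row=t[r].min(axis=1).astype(int); c=np.where(row[350:365]>225)[0]+350
    print(r,c.min(),c.max(),onz("top",(c.mean(),r),72))
E
```

```text
top 42 centre [499.8 215.3] size 59.39646911621094 16.068599700927734 ang 80.44750213623047
top 12 centre [ 573.9 -178. ] size 161.65036010742188 90.17729949951172 ang 3.4733071327209473
scene 42 centre [490.5 218.7] size 60.46533203125 32.63376998901367 ang 80.63665008544922
stop top mid [ 599.4 -175.4   84.2] gap 1.6
screw head [ 585.1 -174.6   84.7] gap 2.1
fence -x top end [ 507.8 -179.8   71.2] gap 5.0
stand front corner [490.1 216.7  -4.5] gap 52.0
stand c2 [525.  212.8  97.1] gap 36.5
stand c3 [426.2 226.2  -4.2] gap 49.7
pad L [478.3 243.6  95.3] gap 5.4
base corner +x-y [ 654.3 -217.2   10.3] gap 4.2
base corner [ 484.1 -215.6   -9.6] gap 37.0
217 355 357 [ 582.7 -176.9   72. ]
221 355 357 [ 575.3 -177.    72. ]
225 355 358 [ 567.9 -178.1   72. ]
229 356 358 [ 560.5 -179.1   72. ]
233 356 358 [ 553.  -179.2   72. ]
237 356 358 [ 545.6 -179.3   72. ]
241 356 358 [ 538.2 -179.4   72. ]
245 356 359 [ 530.8 -180.5   72. ]
249 357 359 [ 523.5 -181.5   72. ]
```

Run:
```python
from h import *
np.set_printoptions(precision=1,suppress=True)
T=lambda x,y:(320+x/6-.5,178+y/6-.5)
T2=lambda x,y:(115+x/6-.5,240+y/6-.5)
S=lambda x,y:(175+(x-396)/6-.5,128+(y-300)/6-.5)
S2=lambda x,y:(325+(x-396)/6-.5,175+y/6-.5)
for nm,a,b in [("stand ++",T2(117,48),S2(577,250)),("stand +-",T2(297,83),S2(467,153)),("stand -+",T2(75,238),S2(664,165)),
 ("pad +y top",T2(72,165),S2(650,118)),("base ++",T(40,32),S(575,620))]:
    p,e=tri(a,b); print(nm,p,"gap %.1f"%e)
for n,s in(("top","raw_top.png"),("scene","raw_scene.png")):
    im=cv2.imread(s); h=cv2.cvtColor(im,cv2.COLOR_BGR2HSV)
    m=cv2.inRange(h,(12,60,185),(35,255,255)); k=np.zeros_like(m)
    c,r,w,hh=(115,240,60,50) if n=="top" else (325,175,66,50)
    k[r:r+hh,c:c+w]=m[r:r+hh,c:c+w]
    if n=="scene": k[:193]=0
    P=np.array([onz(n,q,42)[:2] for q in np.argwhere(k)[:,::-1].astype(float)],np.float32)
    print(n,cv2.minAreaRect(P))
print("stop corners z86",[onz("top",T(*q),86)[:2] for q in((191,138),(258,138),(258,222),(191,222))])
f=np.array([573.9,-178]);th=.0606;M=np.array([[np.cos(th),np.sin(th)],[-np.sin(th),np.cos(th)]])
print("stop in fence",M@(onz("top",T(224.5,180),86)[:2]-f),"screw tip",M@(onz("top",T(223,234),79)[:2]-f))
print("plate ends",M@(onz("top",T(170,175),62)[:2]-f),M@(onz("top",T(187,455),62)[:2]-f))
```

```text
stand ++ [512.  244.2  42.6] gap 4.3
stand +- [502.4 185.5  48.4] gap 5.8
stand -+ [452.1 253.2  44.3] gap 1.7
pad +y top [478.3 243.6  95.3] gap 5.4
base ++ [ 648.4 -124.5   25.1] gap 5.7
top ((477.5605773925781, 219.07489013671875), (59.89967346191406, 61.13761901855469), 80.51715087890625)
scene ((476.3407897949219, 220.67025756835938), (60.65999221801758, 61.33692932128906), 81.16963958740234)
stop corners z86 [array([ 612.4, -165. ]), array([ 612.9, -185.5]), array([ 587.2, -185.9]), array([ 586.6, -165.4])]
stop in fence [26.  1.] screw tip [9.6 0.7]
plate ends [29.1 13. ] [-58.6  11.6]
```

Checks agree with the text. The stand's top is at about 43 mm and measures 60 x 61; the base is 162 x 90. The fence line passes through the base centre, the stop is at fence x of about 26, and the screw tip is at about 9.6. Next, a helper that turns a world target into a tool-axis shift.

```bash
cat >> h.py <<'E'
def togo(x,y,z,ydeg):
    """shift and turn in present tool axes to TCP x,y,z pointing down, tool y at ydeg in world"""
    s=sensors.sense(); q=s["ee_rot"]; A=R.from_quat(np.r_[q[1:],q[0]]); a=np.radians(ydeg)
    yt=np.array([np.cos(a),np.sin(a),0]); zt=np.array([0,0,-1.]); B=R.from_matrix(np.c_[np.cross(yt,zt),yt,zt])
    d=A.inv().apply(np.array([x,y,z])-s["eef_pos"]); r=(A.inv()*B).as_rotvec()
    print("d",d.round(1),"r",r.round(4),"F",s["force"].round(1),"t",s["time_s"])
E
python3 -c "
from h import *
togo(477.6,219.1,405,80.6)"
```

```text
d [-348.  -131.3   -0.7] r [-0.0011 -0.0004 -0.2527] F [-0.  -0.2  0.5] t 0.1
```

The rows are not in the units I measure in: shifts go in shares of 600 mm and turns go in shares of 4 rad. I convert before sending: -348 mm / 600 = -0.58, -308 mm / 600 = -0.5133, -0.253 rad / 4 = -0.0633.

```bash
echo '[{"xyz": [-0.0733,-0.0267,0],"r": [0,0,-0.0075]},{"xyz": [-0.1467,-0.055,0],"r": [0,0,-0.015]},{"xyz": [-0.22,-0.0833,0],"r": [0,0,-0.025]},{"xyz": [-0.2933,-0.11,0],"r": [0,0,-0.0325]},{"xyz": [-0.3667,-0.1383,0],"r": [0,0,-0.04]},{"xyz": [-0.44,-0.1667,0],"r": [0,0,-0.05]},{"xyz": [-0.5133,-0.1933,0],"r": [0,0,-0.0575]},{"xyz": [-0.58,-0.2183,0],"r": [0,0,-0.0633]}]' > mv.in && python3 steer.py mv.in 1.0 20; echo '[{},{}]' > mv.in && python3 steer.py mv.in; python3 -c "
from h import *
togo(477.6,219.1,230,80.6)"
```

```text
time_s: 0.9
eef_pos: [479.0, 217.6, 404.5]
ee_rot: [-0.0, 0.082, 0.997, -0.0]
force: [0.5, 0.6, 0.6]
grip_width: 0.999
grip_force: 0.0
time_s: 1.1
eef_pos: [478.0, 218.9, 404.2]
ee_rot: [-0.001, 0.083, 0.997, -0.0]
force: [-0.2, -0.7, -0.3]
grip_width: 0.999
grip_force: 0.0
d [  0.2   0.2 174.2] r [-0.0002 -0.0012 -0.0014] F [-0.2 -0.7 -0.3] t 1.1
```

To row units: 115 mm / 600 = 0.1917, 90 mm / 600 = 0.15.

```bash
echo '[{"xyz": [0,0,0.05]},{"xyz": [0,0,0.1]},{"xyz": [0,0,0.15]},{"xyz": [0,0,0.1917]},{"xyz": [0,0,0.1917]},{"xyz": [0,0,0.1917]}]' > mv.in && python3 steer.py mv.in
python3 - <<'E'
from h import *
t=imaging.capture("top");s=imaging.capture("scene")
f=lambda im,c,r:cv2.resize(im[r:r+75,c:c+66,::-1],None,fx=6,fy=6,interpolation=cv2.INTER_CUBIC)
cv2.imwrite("pics/appr.png",np.hstack([f(t,115,225),f(s,320,145)]))
togo(477.6,219.1,231,80.6)
E
```

```text
time_s: 1.7
eef_pos: [477.4, 220.2, 290.5]
ee_rot: [0.0, 0.081, 0.997, 0.0]
force: [0.7, 0.3, -0.4]
grip_width: 0.999
grip_force: 0.0
d [ 0.2 -0.9 60.3] r [0.001  0.0024 0.001 ] F [ 0.3  0.2 -0.1] t 1.8
```

View pics/appr.png

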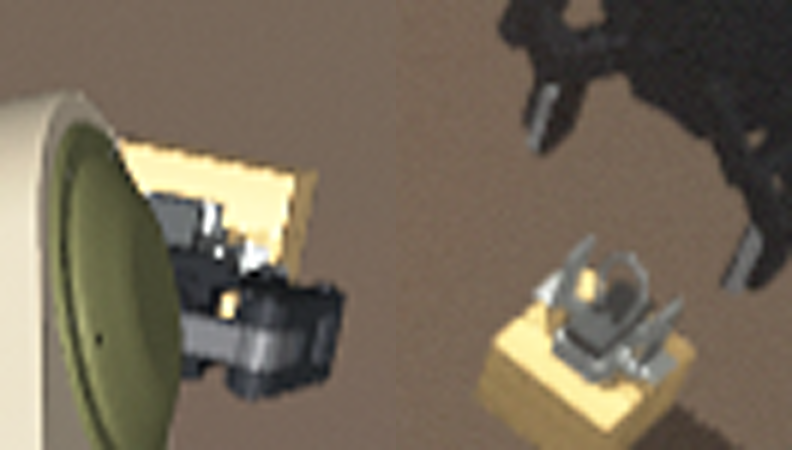

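The fingers straddle the tweezers: in the scene crop the pad tips are at (540,150) and (738,290), so their midpoint is full-image pixel (360,181). The tweezers sit directly below. I'll check that midpoint against the projection.

To row units: 58 mm / 600 = 0.0967, 54 mm / 600 = 0.09.

```bash
python3 -c "
from h import *
for z in (128,131,134): print(z,proj('scene',(477.6,220,z)))
print(proj('scene',(477.6,219,93)))
"; echo '[{"xyz": [0,-0.0017,0.0333]},{"xyz": [0,-0.0017,0.0667]},{"xyz": [0,-0.0017,0.09]},{"xyz": [0,-0.0017,0.0967]},{"xyz": [0,-0.0017,0.0967]},{"xyz": [0,-0.0017,0.0967]}]' > mv.in && python3 steer.py mv.in; python3 -c "
from h import *
togo(477.6,219.1,231,80.6)"
```

```text
128 [360.16468672 180.29994345]
131 [360.4816809  179.47174954]
134 [360.80042691 178.63897873]
[356.21755982 189.42864451]
time_s: 2.4
eef_pos: [477.9, 218.5, 232.9]
ee_rot: [0.001, 0.082, 0.997, 0.0]
force: [0.2, 0.6, -0.1]
grip_width: 1.002
grip_force: 0.0
d [0.4 0.5 1.9] r [0.0007 0.0019 0.0004] F [ 0.2  0.6 -0.1] t 2.4
```

```bash
echo '[{},{},{},{},{},{}]' > mv.in && python3 steer.py mv.in 0.3 22;echo '[{},{},{},{}]' > mv.in && python3 steer.py mv.in
```

```text
time_s: 3.0
eef_pos: [477.9, 218.5, 233.2]
ee_rot: [0.001, 0.082, 0.997, 0.0]
force: [-2.7, 0.1, 12.4]
grip_width: 0.369
grip_force: 21.5
time_s: 3.4
eef_pos: [477.9, 218.5, 233.2]
ee_rot: [0.001, 0.082, 0.997, 0.0]
force: [-2.3, 0.1, 12.5]
grip_width: 0.369
grip_force: 21.5
```

The tips sit on the ledges, pushing down about 12 N, and the tweezers are fully squeezed. Lifting straight up.

To row units: -140 mm / 600 = -0.2333, -120 mm / 600 = -0.2.

```bash
echo '[{"xyz": [0,0,-0.005]},{"xyz": [0,0,-0.0167]},{"xyz": [0,0,-0.0417]},{"xyz": [0,0,-0.075]},{"xyz": [0,0,-0.1167]},{"xyz": [0,0,-0.1583]},{"xyz": [0,0,-0.2]},{"xyz": [0,0,-0.2333]}]' > mv.in && python3 steer.py mv.in; echo '[{},{}]' > mv.in && python3 steer.py mv.in;python3 - <<'E'
from h import *
th=np.radians(3.47);f=np.array([573.9,-178]);M=np.array([[np.cos(th),-np.sin(th)],[np.sin(th),np.cos(th)]])
p=f+M@np.array([-22,2.8]);print(p)
togo(p[0],p[1],372,93.47)
E
```

```text
time_s: 4.2
eef_pos: [477.4, 218.4, 373.3]
ee_rot: [0.0, 0.082, 0.997, 0.0]
force: [-0.0, -0.8, -2.1]
grip_width: 0.368
grip_force: 22.5
time_s: 4.4
eef_pos: [477.4, 218.3, 371.0]
ee_rot: [-0.0, 0.082, 0.997, -0.0]
force: [0.3, -0.2, -2.4]
grip_width: 0.366
grip_force: 22.5
[ 551.77086167 -176.53670344]
d [-137.8 -377.5   -1. ] r [-2.000e-04 -8.000e-04 -2.243e-01] F [ 0.3 -0.2 -2.4] t 4.4
```

To row units: -330 mm / 600 = -0.55, -292 mm / 600 = -0.4867, -0.2 rad / 4 = -0.05.

```bash
echo '[{"xyz": [-0.02,-0.055,0],"r": [0,0,-0.005]},{"xyz": [-0.045,-0.125,0],"r": [0,0,-0.0125]},{"xyz": [-0.0717,-0.1967,0],"r": [0,0,-0.02]},{"xyz": [-0.0983,-0.27,0],"r": [0,0,-0.025]},{"xyz": [-0.125,-0.3417,0],"r": [0,0,-0.0325]},{"xyz": [-0.1517,-0.415,0],"r": [0,0,-0.0375]},{"xyz": [-0.1783,-0.4867,0],"r": [0,0,-0.045]},{"xyz": [-0.2017,-0.55,0],"r": [0,0,-0.05]}]' > mv.in && python3 steer.py mv.in; echo '[{"xyz": [-0.0167,-0.05,0],"r": [0,0,-0.0038]},{"xyz": [-0.0275,-0.0783,0],"r": [0,0,-0.006]},{"xyz": [-0.0275,-0.0783,0],"r": [0,0,-0.006]},{"xyz": [-0.0275,-0.0783,0],"r": [0,0,-0.006]},{"xyz": [-0.0275,-0.0783,0],"r": [0,0,-0.006]}]' > mv.in && python3 steer.py mv.in;python3 - <<'E'
from h import *
togo(551.8,-176.5,372,93.47)
E
```

```text
time_s: 5.2
eef_pos: [543.0, -129.2, 370.0]
ee_rot: [-0.001, -0.018, 1.0, 0.001]
force: [0.1, 0.7, -1.2]
grip_width: 0.365
grip_force: 22.6
time_s: 5.7
eef_pos: [561.2, -172.4, 371.1]
ee_rot: [-0.001, -0.03, 1.0, 0.0]
force: [0.3, -0.2, -1.6]
grip_width: 0.362
grip_force: 22.6
d [ 9.6 -3.6 -0.9] r [ 0.0009 -0.0012  0.0004] F [ 0.3 -0.2 -1.6] t 5.7
```

To row units: 60 mm / 600 = 0.1, 9.6 mm / 600 = 0.016.

```bash
echo '[{"xyz": [0.0083,-0.0033,0.0167]},{"xyz": [0.016,-0.006,0.05]},{"xyz": [0.016,-0.006,0.0833]},{"xyz": [0.016,-0.006,0.1]},{"xyz": [0.016,-0.006,0.1]},{"xyz": [0.016,-0.006,0.1]}]' > mv.in && python3 steer.py mv.in;python3 - <<'E'
from h import *
t=imaging.capture("top");s=imaging.capture("scene"); cv2.imwrite("raw_s2.png",s[:,:,::-1]);cv2.imwrite("raw_t2.png",t[:,:,::-1])
f=lambda im,c,r:cv2.resize(im[r:r+75,c:c+66,::-1],None,fx=6,fy=6,interpolation=cv2.INTER_CUBIC)
cv2.imwrite("pics/over.png",np.hstack([f(t,320,185),f(s,170,105)]))
togo(551.8,-176.5,310,93.47)
E
```

```text
time_s: 6.3
eef_pos: [552.0, -177.3, 312.3]
ee_rot: [0.0, -0.03, 1.0, -0.0]
force: [0.2, 0.1, -1.2]
grip_width: 0.364
grip_force: 22.6
d [0.2 1.  2.7] r [-0.001   0.0015 -0.0002] F [-0.4 -0.  -1.1] t 6.4
```

View pics/over.png

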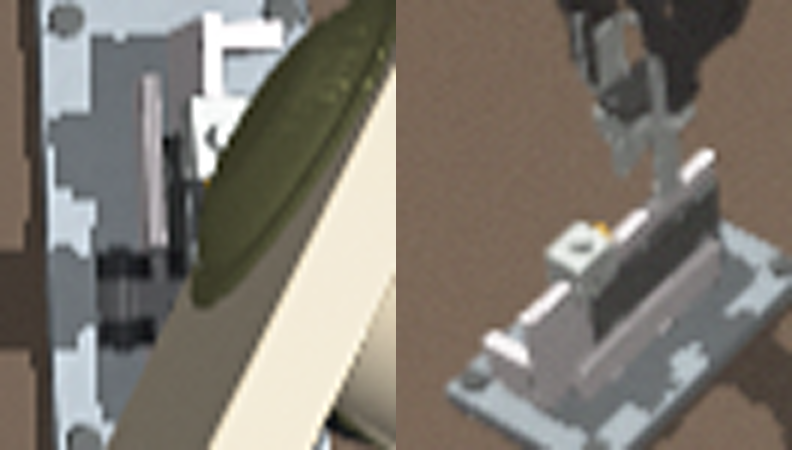

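The top view of the tweezers is hidden by the arm. In the scene crop the jaw tips, at about (625,175) and (665,200), hang just above the fence, beyond the stop. I'll check the lateral fit in a closer crop with predicted points marked.

Run:
```python
from h import *
s=cv2.imread("raw_s2.png"); c0,r0,k=190,110,14
p=cv2.resize(s[r0:r0+42,c0:c0+48],None,fx=k,fy=k,interpolation=cv2.INTER_NEAREST)
th=np.radians(3.47)
ex=np.array([np.cos(th),np.sin(th),0]);ey=np.array([-np.sin(th),np.cos(th),0])
F=np.array([573.9,-178,0]); C=np.array([551.9,-177,0])
def mark(P,col):
    q=(proj("scene",P)-[c0,r0]+.5)*k; cv2.drawMarker(p,tuple(int(v) for v in q),col,0,10,1)
zc=312-225.5
for y in(-14.5,-9.5,9.5,14.5):
    for x in(-7,7): mark(C+ex*x+ey*y+[0,0,zc],(0,0,255))
for x in(-65,-40,-20,0):
    for y in(-3,3): mark(F+ex*x+ey*y+[0,0,72],(255,0,0))
print("clamp in fence y",(C-F)@ey, (C-F)@ex)
cv2.imwrite("pics/tips.png",p)
```

```text
clamp in fence y 2.3297366252427882 -21.89913987482162
```

View pics/tips.png

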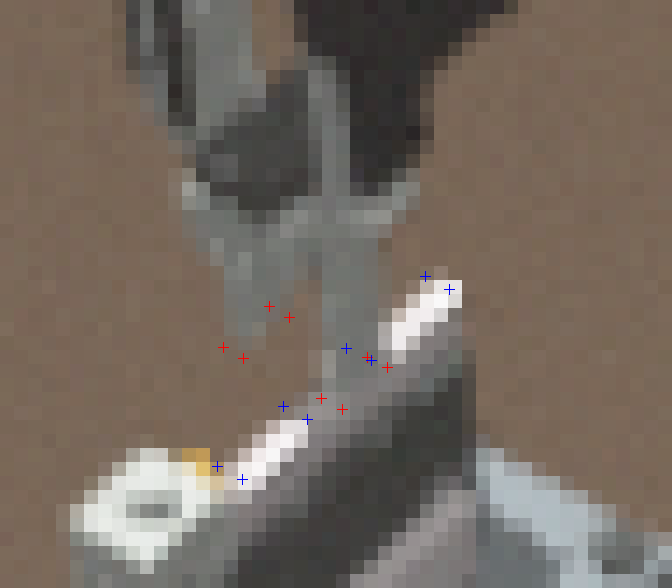

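Run:
```python
from h import *
np.set_printoptions(precision=2,suppress=True)
th=np.radians(3.47);ex=np.array([np.cos(th),np.sin(th)]);ey=np.array([-np.sin(th),np.cos(th)]);F=np.array([573.9,-178])
s=cv2.imread("raw_scene.png");t=cv2.imread("raw_top.png")
for n,im,box in(("scene",s,(186,126,48,40)),("top",t,(350,185,14,75))):
    c,r,w,h=box; m=im[r:r+h,c:c+w].min(2)
    P=np.argwhere(m>212)[:,::-1]+[c,r]
    W=np.array([onz(n,q,72)[:2] for q in P.astype(float)])-F
    f=np.c_[W@ex,W@ey]
    for a in range(-70,70,14):
        k=(f[:,0]>a)&(f[:,0]<a+14)&(abs(f[:,1])<9)
        if k.sum()>2: print(n,a+7,k.sum(),f[k,1].mean(),f[k,1].min(),f[k,1].max())
    print(n,"xmin",f[abs(f[:,1])<8][:,0].min())
# base in scene at z=12
h=cv2.cvtColor(s,cv2.COLOR_BGR2HSV)
m=cv2.inRange(h,(85,12,90),(125,80,255)); k=np.zeros_like(m); k[135:180,172:240]=m[135:180,172:240]
P=np.array([onz("scene",q,12)[:2] for q in np.argwhere(k)[:,::-1].astype(float)],np.float32)
r=cv2.minAreaRect(P); print("base scene",r)
b2=np.array(cv2.boxPoints(r)); print(b2)
```

```text
scene -63 5 2.839374837533449 1.3299463330605428 3.9742251289915473
scene -49 6 3.147487757684518 1.7329960399005795 4.555314298193349
scene -35 6 1.4174286983465183 0.10552840049533836 2.7236785273481754
scene -21 6 2.0112443308310413 0.7101731781067324 3.30674784196545
scene -7 6 2.5966038412441854 1.306187513559712 3.8815335477927078
scene 7 7 -2.6566247133708623 -8.989852673717417 4.071318419817539
scene 21 6 -3.090129087064327 -8.334182927072757 0.7028135024730722
scene 49 7 2.71132504287161 1.4754622307825018 4.163047061036302
scene 63 4 2.2808758137744256 0.12163623299630041 4.346520827051207
scene xmin -66.14340964659434
top -63 33 -2.5027100688916146 -7.58197628070232 2.1076221823526824
top -49 24 -0.07253405902366165 -2.6263765509952277 3.1075195978707044
top -35 26 0.4315060677440198 -2.7985858847176845 2.851602295363628
top -21 21 0.053855367200309555 -2.062046113802116 2.168120721455712
top -7 28 -0.08390182824358194 -2.752266566523354 3.0854923365569062
top 7 16 0.48885889100251534 -2.838651445691188 2.7431683922461243
top 21 50 -1.3473902835829623 -7.7787361630861875 5.782915504279799
top 35 55 -0.8533134155193798 -8.30264993770254 6.964610697056359
top 49 27 -0.10435851432755253 -7.222220931908403 2.7199459416539717
top 63 24 -2.0788768062827945 -7.484385478108477 2.032033443323217
top xmin -65.37370717111368
base scene ((576.0958251953125, -171.11924743652344), (161.60165405273438, 89.48636627197266), 1.3453704118728638)
[[ 494.27 -128.29]
 [ 496.37 -217.75]
 [ 657.92 -213.95]
 [ 655.82 -124.49]]
```

The top view puts the fence at y=0 in my frame and the scene view puts it at +2.3, within calibration error. I'll aim between them, which clears in both cases, then lower partway and feel sideways.

```bash
echo '[{"xyz": [0,0.0042,0]},{"xyz": [0,0.0042,0.005]},{"xyz": [0,0.0042,0.01]},{"xyz": [0,0.0042,0.015]},{"xyz": [0,0.0042,0.02]},{"xyz": [0,0.0042,0.0233]},{"xyz": [0,0.0042,0.0267]},{"xyz": [0,0.0042,0.0267]}]' > mv.in && python3 steer.py mv.in; echo '[{"xyz": [0,0,0.005]},{"xyz": [0,0,0.01]},{"xyz": [0,0,0.015]},{"xyz": [0,0,0.02]},{"xyz": [0,0,0.025]},{"xyz": [0,0,0.025]},{"xyz": [0,0,0.025]}]' > mv.in && python3 steer.py mv.in; python3 -c "
from h import *
togo(551.8,-176.5,262,93.47)"
```

```text
time_s: 7.2
eef_pos: [551.8, -175.0, 295.4]
ee_rot: [-0.0, -0.03, 1.0, 0.0]
force: [-0.4, -0.3, -2.1]
grip_width: 0.362
grip_force: 22.6
time_s: 7.9
eef_pos: [551.8, -175.0, 280.7]
ee_rot: [0.0, -0.03, 1.0, 0.0]
force: [-1.0, -0.2, -0.9]
grip_width: 0.365
grip_force: 22.6
d [ 0.1 -1.5 18.7] r [ 0.      0.     -0.0004] F [-1.  -0.2 -0.9] t 7.9
```

```bash
for i in 1 2 3 4; do echo '[{"xyz": [0,0.0008,0]},{"xyz": [0,0.0017,0]},{"xyz": [0,0.0017,0]}]' > mv.in && python3 steer.py mv.in | egrep 'eef|force:' ; done
```

```text
eef_pos: [551.7, -173.9, 280.8]
force: [0.4, 0.5, -2.2]
grip_force: 22.6
eef_pos: [551.7, -172.9, 280.7]
force: [0.3, 0.1, -0.9]
grip_force: 22.6
eef_pos: [551.6, -171.9, 280.7]
force: [0.4, -0.5, -1.7]
grip_force: 22.6
eef_pos: [551.6, -170.9, 280.7]
force: [-0.4, -0.0, -1.5]
grip_force: 22.6
```

To row units: 0.7 mm / 600 = 0.0012, 0.4 mm / 600 = 0.0007.

```bash
for i in 1 2 3; do echo '[{"xyz": [0,0.0007,0]},{"xyz": [0,0.0012,0]},{"xyz": [0,0.0012,0]}]' > mv.in && python3 steer.py mv.in | egrep 'eef|force:' ; done
```

```text
eef_pos: [551.5, -170.5, 280.7]
force: [-0.2, -2.4, -2.0]
grip_force: 22.3
eef_pos: [551.5, -170.1, 280.6]
force: [0.6, -5.7, -4.3]
grip_force: 22.3
eef_pos: [551.4, -169.7, 280.6]
force: [1.1, -8.8, -6.4]
grip_force: 22.5
```

Contact is at TCP y of about -170.8, where the tweezers' fence y is 6.5, so centring at 2.8 means y = -174.5. Backing off and lowering.

To row units: 12 mm / 600 = 0.02, -5.7 mm / 600 = -0.0095.

```bash
echo '[{"xyz": [0,-0.0033,0]},{"xyz": [0,-0.0067,0]},{"xyz": [0,-0.0095,0]},{"xyz": [0,-0.0095,0.005]},{"xyz": [0,-0.0095,0.01]},{"xyz": [0,-0.0095,0.015]},{"xyz": [0,-0.0095,0.02]},{"xyz": [0,-0.0095,0.02]}]' > mv.in && python3 steer.py mv.in | egrep 'eef|force:';  for i in 1 2 3; do echo '[{"xyz": [0,0,0.0008]},{"xyz": [0,0,0.0017]},{"xyz": [0,0,0.0017]}]' > mv.in && python3 steer.py mv.in | egrep 'eef|force:' ; done
```

```text
eef_pos: [551.7, -174.5, 268.1]
force: [-0.5, -0.9, -1.8]
grip_force: 23.7
eef_pos: [551.8, -174.6, 267.7]
force: [-0.2, -0.7, -1.2]
grip_force: 23.7
eef_pos: [551.8, -174.6, 266.6]
force: [0.2, -0.4, -1.2]
grip_force: 23.7
eef_pos: [551.8, -174.5, 265.6]
force: [0.0, -0.2, -1.7]
grip_force: 23.7
```

To row units: 0.8 mm / 600 = 0.0013, 0.5 mm / 600 = 0.0008.

```bash
for i in 1 2 3; do echo '[{"xyz": [0,0,0.0008]},{"xyz": [0,0,0.0013]},{"xyz": [0,0,0.0013]}]' > mv.in && python3 steer.py mv.in | egrep 'eef|force:|width' ; done
```

```text
eef_pos: [551.8, -174.5, 264.8]
force: [0.2, 0.1, -1.2]
grip_width: 0.365
grip_force: 23.7
eef_pos: [551.8, -174.6, 264.1]
force: [0.8, 0.3, -1.9]
grip_width: 0.368
grip_force: 23.7
eef_pos: [551.8, -174.6, 263.4]
force: [-1.4, 0.7, -0.8]
grip_width: 0.366
grip_force: 23.9
```

To row units: 0.7 mm / 600 = 0.0012, 0.4 mm / 600 = 0.0007.

```bash
for i in 1 2; do echo '[{"xyz": [0,0,0.0007]},{"xyz": [0,0,0.0012]},{"xyz": [0,0,0.0012]}]' > mv.in && python3 steer.py mv.in | egrep 'eef|force:|width' ; done
```

```text
eef_pos: [551.8, -174.5, 263.3]
force: [-3.6, 1.3, 5.4]
grip_width: 0.362
grip_force: 24.9
eef_pos: [551.8, -174.5, 263.3]
force: [-5.0, 1.2, 11.7]
grip_width: 0.363
grip_force: 25.7
```

Both feet bear on the fence at about 13 N, so step 1 is met. Easing slightly and sliding toward the stop (tool -x).

To row units: -0.4 mm / 600 = -0.0007.

```bash
echo '[{},{"xyz": [0,0,-0.0007]},{"xyz": [0,0,-0.0007]}]' > mv.in && python3 steer.py mv.in | egrep 'eef|force:'; echo '[{"xyz": [-0.0017,0,0]},{"xyz": [-0.0033,0,0]},{"xyz": [-0.005,0,0]},{"xyz": [-0.0067,0,0]},{"xyz": [-0.0083,0,0]},{"xyz": [-0.0083,0,0]}]' > mv.in && python3 steer.py mv.in | egrep 'eef|force:';echo '[{"xyz": [-0.0017,0,0]},{"xyz": [-0.0033,0,0]},{"xyz": [-0.005,0,0]},{"xyz": [-0.005,0,0]}]' > mv.in && python3 steer.py mv.in | egrep 'eef|force:'
```

```text
eef_pos: [551.8, -174.5, 263.3]
force: [-3.5, 1.3, 8.4]
grip_force: 25.2
eef_pos: [556.5, -174.5, 263.3]
force: [-6.4, 0.2, 10.0]
grip_force: 25.5
eef_pos: [559.5, -174.3, 263.3]
force: [-8.0, 0.2, 9.8]
grip_force: 25.4
```

To row units: -0.4 mm / 600 = -0.0007.

```bash
echo '[{"xyz": [0,0,-0.0007]},{"xyz": [0,0,-0.0007]}]' > mv.in && python3 steer.py mv.in | egrep 'eef|force:'; for i in 1 2 3; do echo '[{"xyz": [-0.0008,0,0]},{"xyz": [-0.0017,0,0]},{"xyz": [-0.0017,0,0]}]' > mv.in && python3 steer.py mv.in | egrep 'eef|force:';done
```

```text
eef_pos: [559.6, -174.3, 263.3]
force: [-5.2, 0.6, 6.7]
grip_force: 25.0
eef_pos: [560.6, -174.2, 263.3]
force: [-5.2, -0.2, 5.8]
grip_force: 25.0
eef_pos: [561.5, -174.1, 263.3]
force: [-7.0, 0.6, 7.2]
grip_force: 25.1
eef_pos: [562.5, -174.1, 263.3]
force: [-6.7, -0.2, 8.3]
grip_force: 25.1
```

To row units: -0.9 mm / 600 = -0.0015, -0.5 mm / 600 = -0.0008.

```bash
for i in 1 2 3 4; do echo '[{"xyz": [-0.0008,0,-0.0002]},{"xyz": [-0.0015,0,-0.0002]},{"xyz": [-0.0015,0,-0.0002]}]' > mv.in && python3 steer.py mv.in | egrep 'eef|force:';done
```

```text
eef_pos: [563.5, -174.0, 263.4]
force: [-5.6, 0.0, 6.1]
grip_force: 24.9
eef_pos: [564.4, -173.9, 263.4]
force: [-4.4, 0.0, 5.7]
grip_force: 24.8
eef_pos: [565.3, -173.9, 263.3]
force: [-6.1, -0.5, 6.0]
grip_force: 24.8
eef_pos: [566.3, -173.7, 263.4]
force: [-4.5, -0.2, 5.7]
grip_force: 24.8
```

To row units: -0.7 mm / 600 = -0.0012, -0.4 mm / 600 = -0.0007.

```bash
for i in 1 2 3; do echo '[{"xyz": [-0.0007,0,0]},{"xyz": [-0.0012,0,0]},{"xyz": [-0.0012,0,0]}]' > mv.in && python3 steer.py mv.in | egrep 'eef|force:';done
```

```text
eef_pos: [567.0, -173.7, 263.3]
force: [-5.8, 0.1, 5.7]
grip_force: 24.8
eef_pos: [567.5, -173.7, 263.4]
force: [-7.6, -0.2, 7.1]
grip_force: 25.0
eef_pos: [567.8, -173.7, 263.4]
force: [-11.7, -0.7, 9.1]
grip_force: 25.4
```

To row units: -0.4 mm / 600 = -0.0007.

```bash
echo '[{"xyz": [-0.0007,0,0]},{"xyz": [-0.0007,0,0]},{"xyz": [-0.0007,0,0]}]' > mv.in && python3 steer.py mv.in | egrep 'eef|force:'
```

```text
eef_pos: [568.1, -173.7, 263.3]
force: [-12.6, -1.2, 9.9]
grip_force: 25.5
```

Run:
```python
from h import *
s=imaging.capture("scene"); print(sensors.sense()["force"],sensors.sense()["wrist_torque"])
p=cv2.resize(s[112:154,185:233,::-1],None,fx=14,fy=14,interpolation=cv2.INTER_CUBIC)
cv2.imwrite("pics/butt.png",p)
```

```text
[-12.76944045  -0.87624584   9.90478527] [-0.17484283  2.29265984 -0.01580735]
```

View pics/butt.png

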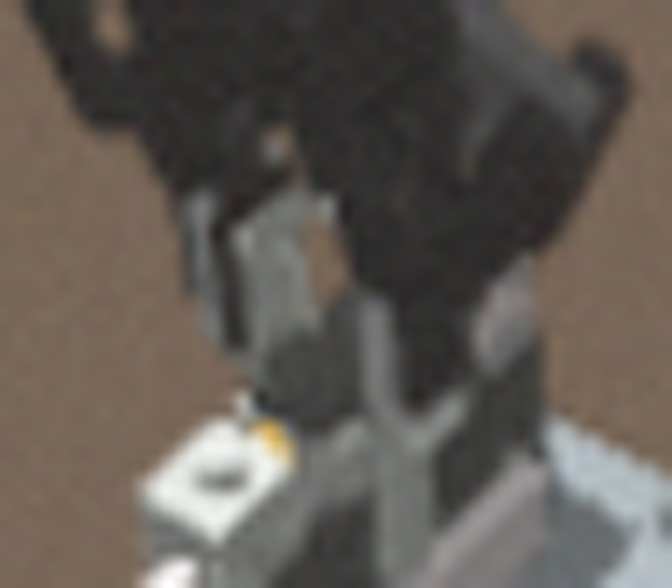

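The bridge's foot is up against the yellow screw head at crop (270,435). I'll reduce the downward push so that the x force shows the stop contact clearly.

The rows are not in the units I measure in: shifts go in shares of 600 mm and turns go in shares of 4 rad. I convert before sending: -0.5 mm / 600 = -0.0008.

```bash
echo '[{"xyz": [0,0,-0.0008]},{"xyz": [0,0,-0.0008]}]' > mv.in && python3 steer.py mv.in | egrep 'eef|force:';  echo '[{"xyz": [-0.0005,0,0]},{"xyz": [-0.0005,0,0]}]' > mv.in && python3 steer.py mv.in | egrep 'eef|force:'
```

```text
eef_pos: [568.1, -173.7, 263.4]
force: [-10.9, -0.9, 7.7]
grip_force: 25.0
eef_pos: [568.3, -173.7, 263.4]
force: [-13.0, -1.3, 8.0]
grip_force: 25.1
```

To row units: 0.8 mm / 600 = 0.0013, -0.4 mm / 600 = -0.0007.

```bash
echo '[{},{},{"xyz": [0.0007,0,-0.0003]},{"xyz": [0.0013,0,-0.0007]},{"xyz": [0.0013,0,-0.0007]}]' > mv.in && python3 steer.py mv.in | egrep 'eef|force:';  echo '[{},{},{},{},{}]' > mv.in && python3 steer.py mv.in 0.65 | egrep 'eef|force:|width'
```

```text
eef_pos: [567.8, -173.7, 263.4]
force: [-8.2, -1.2, 3.5]
grip_force: 24.3
eef_pos: [568.5, -173.5, 264.1]
force: [-0.7, 0.4, 0.2]
grip_width: 0.649
grip_force: 0.0
```

Released with no residual force. Opening wider, retreating straight up, then a look.

To row units: -140 mm / 600 = -0.2333, -110 mm / 600 = -0.1833.

```bash
echo '[{},{"xyz": [0,0,-0.0067]},{"xyz": [0,0,-0.02]},{"xyz": [0,0,-0.0417]},{"xyz": [0,0,-0.0833]},{"xyz": [0,0,-0.1333]},{"xyz": [0,0,-0.1833]},{"xyz": [0,0,-0.2333]}]' > mv.in && python3 steer.py mv.in 0.85 | egrep 'eef|force:|width'; echo '[{"xyz": [0,0.0333,0]},{"xyz": [0,0.1,0]},{"xyz": [0,0.1667,0]},{"xyz": [0,0.2333,0]},{"xyz": [0,0.3,0]},{"xyz": [0,0.3333,0]},{"xyz": [0,0.3333,0]},{"xyz": [0,0.3333,0]}]' > mv.in && python3 steer.py mv.in | egrep 'eef|force:';python3 - <<'E'
from h import *
t=imaging.capture("top");s=imaging.capture("scene")
f=lambda im,c,r:cv2.resize(im[r:r+75,c:c+66,::-1],None,fx=6,fy=6,interpolation=cv2.INTER_CUBIC)
cv2.imwrite("pics/end.png",np.hstack([f(t,320,185),f(s,170,105)]))
E
```

```text
eef_pos: [568.1, -173.4, 406.6]
force: [-0.5, -0.0, -0.9]
grip_width: 0.851
grip_force: 0.0
eef_pos: [556.1, 26.2, 404.2]
force: [0.5, -0.0, -1.4]
grip_force: 0.0
```

View pics/end.png

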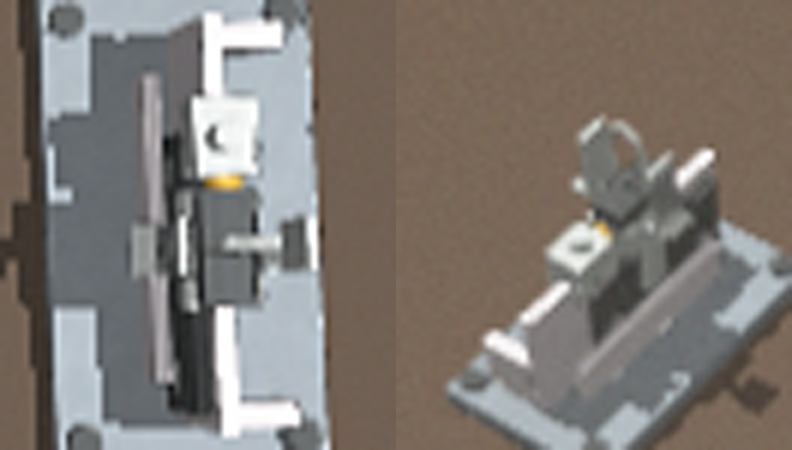

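The tweezers stand upright on the fence: in the top crop the bridge at (230,240) butts the yellow screw head at (225,182). The plate's ends are unchanged to within 2 mm. Handing in.

```bash
python3 -c "
from rig import ctrl, imaging, sensors
print(ctrl.finish_job())"
```

```text
the job is handed in; nothing more can be done
None
```

The job is handed in, with no verdict returned: in the last pictures the tweezers stand upright on the fence against the stop screw, gripping the plate, which moved no more than about 2 mm, and the robot is clear.

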